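Kit a spindle bearing set onto the stand's peg

TASK

Build up the drill-press spindle set on the upright peg of the white kitting stand, in this order from the bottom: the brass spacer, then the large bearing with the blue shield, then the red retaining collar. Each lies flat and fully down on the one below with the peg through its hole; the small bearing and the other bits on the bench are not part of the set.

Things in the scene. Friction and masses are not known exactly. Their poses are not given: they have to be found in the camera images.
- seat (a point): White round kitting stand, 96 mm in diameter, fixed to the bench. Its base is 12 mm thick, and a dark steel peg, 10 mm in diameter with a round tip, rises upright 46 mm from the middle of it. This point is the foot of the peg, on the base's top face (12 mm above the bench); z is up along the peg. The first part rests on this face.
- spacer_center (a point): Spacer: plain brass ring, loose, lying flat, 56 mm outside diameter, hole 30 mm, 18 mm high. The point is its centre, half-way up (9 mm above its underside); z is its axis.
- bearing_center (a point): Large ball bearing: steel rings with a blue shield between, loose, lying flat, 62 mm outside diameter, hole 30 mm, 16 mm high. The point is its centre, half-way up (8 mm above its underside); z is its axis. (The other, smaller bearing on the bench is only 40 mm across and is not wanted.)
- collar_center (a point): Retaining collar: red ring with four small dark notch marks on top, loose, lying flat, 50 mm outside diameter, hole 30 mm, 14 mm high. The point is its centre, half-way up (7 mm above its underside); z is its axis.
There are look-alikes about, which are no part of the job. There is more than one size of the part that bears spacer_center; the job needs the smallest. Leave any green or turquoise look-alike of the part that bears bearing_center alone.

How it is judged:
On the way, in this order (a step that is already met when the one before it is completed fails the run):
1. the brass spacer is down on the stand's base, around the peg (horizontal distance between spacer_center and seat below 0.013 m and z of spacer_center in the frame of seat between 0.005 and 0.013 m and (angle between spacer_center's own z axis and vertical below 0.17 rad or angle between spacer_center's own z axis and vertical above 2.97 rad)), for 0.2 s.
2. the large bearing is down on the spacer, around the peg (all of step 1 and horizontal distance between bearing_center and seat below 0.013 m and z of bearing_center in the frame of seat between 0.021 and 0.031 m and (angle between bearing_center's own z axis and vertical below 0.17 rad or angle between bearing_center's own z axis and vertical above 2.97 rad)), for 0.2 s.
3. the red collar is down on the bearing, around the peg (all of step 2 and horizontal distance between collar_center and seat below 0.013 m and z of collar_center in the frame of seat between 0.035 and 0.047 m and (angle between collar_center's own z axis and vertical below 0.17 rad or angle between collar_center's own z axis and vertical above 2.97 rad)), for 0.2 s.
At the end, for the whole second after the job is handed in: Around the peg, from the bottom: spacer, large bearing, collar, each within 13 mm of the peg's axis, flat within 10 degrees, its centre 9, 26 and 41 mm above the stand's base face (within 4, 5 and 6 mm), all at rest and released (all of step 3 and linear speed of each of spacer, bearing, collar below 0.02 m/s); the robot touches nothing.
It also fails if it takes over 61 s, if anything falls off the work surface, if the arm or the gripper's body presses on something with over 40 N, if the wrist force passes 120 N, or if a joint passes its speed limit or range.

ROBOT

A 6-joint arm with a two-finger parallel gripper is mounted at the origin on the work surface. World frame = base frame: x ahead of the robot, y to its left, z up, the work surface at z = 0. Lengths are in m, angles in rad, forces in N, time in s.
With the tool pointing down it reaches from about 0.35 to 0.85 m from the base axis. Payload 8.1 kg.
Tool frame: the origin (TCP) lies midway between the tips of the shut fingers; the grasp point (between the pads) lies 19 mm behind it; z points along the fingers, y is the line along which they close (so a half turn about z gives the same grasp; the last joint's range is limited). The gripper opens to 85 mm and grips with 20 to 120 N. Pads are 22 mm wide; open, the fingers measure 114 mm over their backs; the gripper's body (76 mm by 85 mm) begins 54 mm behind the grasp point. The pads swing forward as they close: fully open they stand 13 mm farther back than shut.
Start: joints at [1.082, 0.13, 1.488, -0, 1.523, -0.085], TCP at [0.236, 0.552, 0.231] pointing down, gripper open.
Joint ranges: [-2.96, 2.96], [-0.89, 2.26], [0.02, 2.5], [-1.34, 4.48], [0, 2.73], [-2.66, 2.66]. Speed limits (rad/s): [2.39, 2.39, 2.79, 3.14, 3.14, 3.14].

INTERFACE

Orientations are given as [roll, pitch, yaw] about the fixed x, y, z axes, in that order (R = Rz(yaw) Ry(pitch) Rx(roll)).
In Python, from cell import ctrl gives the robot as it stands.
- The arm moves only by the tool arm_command, never from a script. Its argument "increments" is a list of rows, each an object with "jaw": the closure, from 0 (fully open) to 1 (shut); "offset": the shift along the tool's x, y, z in mm, a list of three; "angular": the turn, a rotation vector about the tool's x, y, z in rad, a list of three. In form: [{"jaw": jaw, "offset": [x, y, z], "angular": [wx, wy, wz]}, ...]. A call has exactly 5 rows; each row is the pose to reach, as a shift and turn from the pose commanded when the call began, along the tool's axes at that moment; what a row does not reach only later rows make up. A row lasts 1/8 s, in which the tool goes at most 62.5 mm and 10.7 degrees, less where a joint would pass 70% of its speed; a pose out of reach is approached as far as the arm can. A call with a gripper value outside its range is refused whole. The fingers move at their own pace and stop on an object; "force" is the grip in N (left out, the last holds). Time passes only in rows, so rows that repeat a pose let the fingers close, or fill a call up. It gives the time, the measured TCP pose, the force, the opening and the grip force at its end, in the units of the state.
- ctrl.read_state(): the state, without advancing time (a new reading comes with each control period).
- ctrl.snapshot(name): name is "side" or "top" or "wrist"; returns the picture (480x640x3 uint8, red, green, blue); there is no depth.
- ctrl.get_calibration(name): a dict with "fx", "fy", "cx", "cy" (pixels), "xyz" and "attitude" of the camera in the world; the wrist camera has in their place "tool_from_camera" (4x4, takes a point from camera to tool coordinates, whose origin is the TCP and whose axes are the flange's). Camera axes: x right, y down, z forward; pixel columns grow to the right and rows downward; lengths in m; the calibration is good to about 2 mm. The wrist camera is an equidistant fisheye: a pixel r from the principal point sees the ray r / f radians off the axis. A picture is of the moment at which its call begins: read the wrist's pose just before it. get_calibration takes no time and is no camera call.
- ctrl.job_done(): hands the job in; it is judged then, once.
The state is a dict: "clock": time; "q": joint angles; "dq": joint speeds; "effort": joint torques, N m; "position": TCP position; "tool_rot": TCP orientation; "contact_force": force on the tool from outside, world axes, zero at the start; "torque": the same for the moment, N m; "grip_width": finger opening in m; "grasp_force": force on a finger pad.
Only numpy, scipy, OpenCV 4.12 (cv2) and the standard library are available. Lean on these libraries where they do the work, as an engineer would, in place of code of your own. Each camera call takes 0.05 s, during which the arm holds its last target. There are 200 camera calls.

## Working session

There is one attempt and no reset: what is moved stays moved. The work goes in short steps, Python scripts to look and compute and a tool call to move; the robot and the scene stay as the last step left them, time stands still between calls to the robot, and variables do not carry over. Pictures are saved under pics/ and viewed, at most 10 in all, crops included, and the job is handed in when it is done.

Besides the shell and the picture viewer there is one more tool, called after "Request:" by a JSON object that holds its "api" and its "payload". arm_command: Moves the arm, as the interface text tells. Its arguments: {"type":"object","properties":{"increments":{"type":"array"},"force":{"type":"number"}},"required":["increments"]}

```bash
mkdir -p pics; python3 - <<'E'
from cell import ctrl
import cv2
for n in("top","side"):
    cv2.imwrite(f"pics/{n}0.png",ctrl.snapshot(n)[:,:,::-1]); print(ctrl.get_calibration(n))
print(ctrl.get_calibration("wrist")); s=ctrl.read_state(); print(s)
E
```

```text
{'fx': 484.0791674919863, 'fy': 484.0791674919863, 'cx': 319.54864085322464, 'cy': 245.53667667802753, 'xyz': array([0.44621379, 0.05059513, 0.91411453]), 'attitude': array([-3.05896806e+00,  7.87858372e-04, -1.56095661e+00])}
{'fx': 618.8064782300878, 'fy': 618.8064782300878, 'cx': 323.4822790939871, 'cy': 234.97375058400766, 'xyz': array([ 0.10061477, -0.58157912,  0.75938487]), 'attitude': array([-2.32883799, -0.00341509, -0.56569204])}
{'fx': 371.64829954431775, 'fy': 371.64829954431775, 'cx': 322.2504918933345, 'cy': 239.60630481124815, 'tool_from_camera': array([[ 9.18164847e-05, -9.60945747e-01, -2.76736812e-01,
         6.98751483e-02],
       [ 9.99999691e-01, -1.27788199e-04,  7.75516568e-04,
         1.41351062e-03],
       [-7.80593046e-04, -2.76736798e-01,  9.60945438e-01,
        -1.43633450e-01],
       [ 0.00000000e+00,  0.00000000e+00,  0.00000000e+00,
         1.00000000e+00]])}
{'clock': 0.1, 'q': array([ 1.08159104e+00,  1.31108170e-01,  1.48917401e+00,  7.20813827e-06,
        1.52296401e+00, -8.53756164e-02]), 'dq': array([ 0.00134304, -0.00248771, -0.00080885,  0.00030799, -0.00016726,
        0.00016426]), 'effort': array([ 1.38859552e-03, -5.70952034e+01, -5.01941264e+01, -1.59762812e-04,
        8.23139999e-03, -9.90066184e-06]), 'position': array([0.23550114, 0.55132475, 0.23033386]), 'tool_rot': array([-3.13994576e+00, -1.48172845e-04,  2.73776251e+00]), 'contact_force': array([ 0.38881089, -0.60341518, -0.29505517]), 'torque': array([ 0.02702193, -0.01071238,  0.0150668 ]), 'grasp_force': 0.0, 'grip_width': 0.08553962158582933}
```

View pics/top0.png

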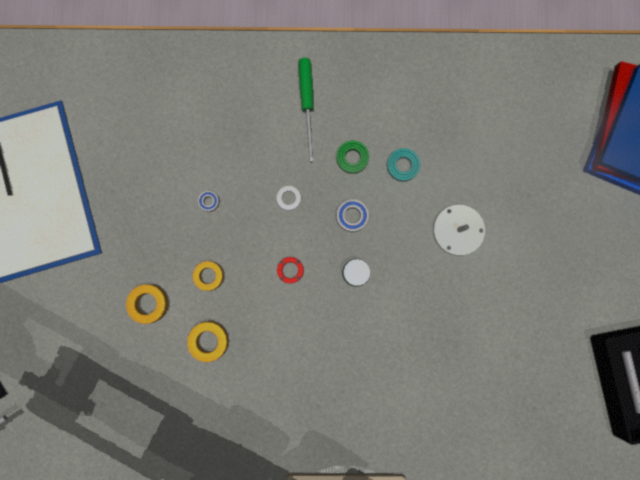

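View pics/side0.png

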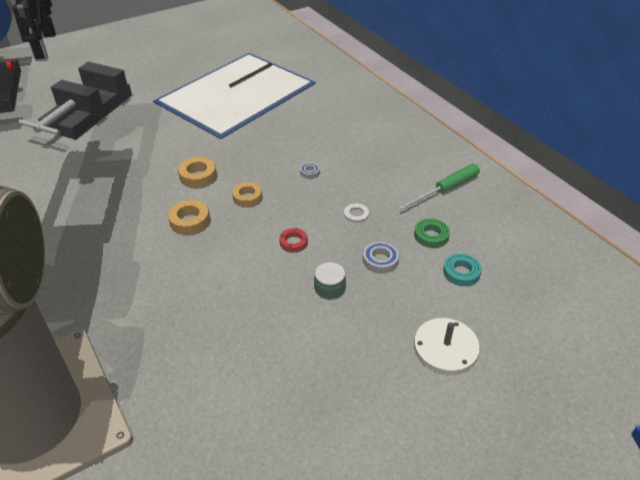

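The top view shows the smallest brass ring at (208,276), the blue bearing at (352,215), the red collar at (290,270) and the stand at (460,230). The side view shows the same four at (247,194), (380,257), (294,240) and (447,345).

```bash
cat > h.py <<'E'
from cell import ctrl
import cv2,numpy as np
from scipy.spatial.transform import Rotation as R
def cast(n,px,z):
    c=ctrl.get_calibration(n); d=R.from_euler('xyz',c['attitude']).apply([(px[0]-c['cx'])/c['fx'],(px[1]-c['cy'])/c['fy'],1]); o=c['xyz']
    return o+d*(z-o[2])/d[2]
def tool(s): return R.from_euler('xyz',s['tool_rot'])
def goal(p,yaw=None):
    """offset (mm) in tool axes to world TCP p"""
    s=ctrl.read_state(); T=tool(s)
    o=T.inv().apply(np.array(p)-s['position'])*1e3
    print('offset',o.round(1),'pos',s['position'].round(4),'rot',s['tool_rot'].round(3),'t',s['clock'])
    if yaw is not None: print('rotvec',(T.inv()*R.from_euler('xyz',[np.pi,0,yaw])).as_rotvec().round(3))
def fisheye_cast(px,z,s):
    """wrist pixels Nx2 -> world points on plane z"""
    c=ctrl.get_calibration('wrist'); u=(np.atleast_2d(px)-[c['cx'],c['cy']])/c['fx']
    r=np.linalg.norm(u,axis=1,keepdims=True)
    d=np.hstack([u/np.maximum(r,1e-9)*np.sin(r),np.cos(r)]); M=c['tool_from_camera']; T=tool(s)
    o=s['position']+T.apply(M[:3,3]); D=T.apply(d@M[:3,:3].T)
    return o+D*((z-o[2])/D[:,2])[:,None]
E
python3 - <<'E'
from h import *
rng={'yel':((15,110,80),(32,255,255)),'red':((0,120,70),(8,255,255)),'blue':((105,60,60),(130,255,255)),'white':((0,0,185),(180,45,255))}
for n in('top','side'):
    im=cv2.imread(f'pics/{n}0.png'); hsv=cv2.cvtColor(im,cv2.COLOR_BGR2HSV)
    for k,(a,b) in rng.items():
        m=cv2.inRange(hsv,a,b); cs,_=cv2.findContours(m,cv2.RETR_EXTERNAL,cv2.CHAIN_APPROX_NONE)
        for c in cs:
            if not 80<cv2.contourArea(c)<4000: continue
            e=cv2.fitEllipse(cv2.convexHull(c)); z={'yel':.018,'red':.014,'blue':.016,'white':.012}[k]
            print(n,k,np.round(e[0],1),np.round(e[1],1),cast(n,e[0],z).round(4)[:2], cast(n,e[0],z/2).round(4)[:2])
E
```

```text
top yel [207.  341.3] [39.9 41.2] [0.3428 0.256 ] [0.3417 0.2581]
top yel [145.9 303.7] [39.8 40.9] [0.4099 0.3704] [0.4095 0.3736]
top yel [207.4 275.4] [29.6 30.8] [0.4629 0.2588] [0.4631 0.2609]
top yel [299.8  28.7] [  3.2 748.4] [0.9398 0.0942] [0.9448 0.0946]
top red [289.8 269.7] [26.1 26.3] [0.4751 0.1069] [0.4754 0.1073]
top red [621.1  80.7] [18.5 61.8] [ 0.8437 -0.5235] [ 0.8468 -0.528 ]
top blue [352.4 214.8] [26.8 27.3] [ 0.579  -0.0088] [ 0.5802 -0.0093]
top blue [207.7 200.4] [16.6 17.3] [0.6035 0.2627] [0.6049 0.2646]
top blue [ 29.2 192.3] [164.5 273.1] [0.6157 0.5987] [0.6172 0.6036]
top blue [574.2 169.8] [17.  20.4] [ 0.6685 -0.4266] [ 0.6705 -0.4309]
top white [356.5 272. ] [23.7 23.8] [ 0.4721 -0.0172] [ 0.4723 -0.0176]
top white [458.9 218.6] [25.2 42.9] [ 0.5743 -0.2091] [ 0.5751 -0.2108]
side yel [188.6 216.6] [33.5 41.9] [0.3431 0.2479] [0.346 0.258]
side yel [246.6 193.6] [23.4 28.2] [0.461  0.2503] [0.4654 0.2604]
side yel [196.7 171.5] [29.7 37. ] [0.4097 0.3623] [0.4134 0.3737]
side red [293.1 239.3] [23.6 27.4] [0.4742 0.1006] [0.4777 0.107 ]
side blue [529.9 380.1] [ 50.6 228.5] [ 0.6099 -0.3242] [ 0.6154 -0.3214]
side blue [380.5 254. ] [20.5 29.5] [ 0.5802 -0.0111] [ 0.5854 -0.0049]
side blue [232.9  98.8] [ 66.8 157.8] [0.5907 0.57  ] [0.596  0.5824]
side blue [ 0.3 19.6] [19.7 40.4] [0.2331 1.2815] [0.2345 1.3016]
side white [ 57.5 471.4] [13.1 50.5] [ 0.0142 -0.1022] [ 0.0135 -0.0983]
side white [150.7 451.6] [33.2 55.5] [ 0.1222 -0.1393] [ 0.1224 -0.1358]
side white [446.7 343.5] [50.9 65.6] [ 0.5551 -0.2116] [ 0.5587 -0.2086]
side white [329.5 272.6] [21.2 28.9] [0.4859 0.002 ] [0.489  0.0067]
side white [356.1 211.2] [16.2 24.2] [0.6104 0.1053] [0.6145 0.1108]
```

```bash
python3 - <<'E'
from h import *
goal((.462,.259,.12))
im=cv2.imread('pics/top0.png'); g=im.min(2)
m=((g>150)*255).astype('u1'); cs,_=cv2.findContours(m,cv2.RETR_EXTERNAL,cv2.CHAIN_APPROX_NONE)
for c in cs:
    if 500<cv2.contourArea(c)<4000: e=cv2.minEnclosingCircle(c); print(e,cast('top',e[0],.012).round(4))
E
```

```text
offset [-323.2 -179.6  110.6] pos [0.2355 0.5513 0.2303] rot [-3.14  -0.     2.738] t 0.1
((459.2161865234375, 229.54457092285156), 25.501649856567383) [ 0.5536 -0.2095  0.012 ]
```

Request:
{"api": "arm_command", "payload": {"increments": [{"jaw": 0,"offset": [-45,-25,15],"angular": [0,0,0]},{"jaw": 0,"offset": [-90,-50,31],"angular": [0,0,0]},{"jaw": 0,"offset": [-135,-75,46],"angular": [0,0,0]},{"jaw": 0,"offset": [-180,-100,62],"angular": [0,0,0]},{"jaw": 0,"offset": [-225,-125,77],"angular": [0,0,0]}], "force": 50}}

```text
clock: 0.72
position: [0.394, 0.3468, 0.1534]
tool_rot: [-3.141, -0.0, 2.738]
contact_force: [1.1, 0.8, -0.1]
grip_width: 0.0854
grasp_force: 0.0
```

Request:
{"api": "arm_command", "payload": {"increments": [{"jaw": 0,"offset": [-40,-22,14],"angular": [0,0,0]},{"jaw": 0,"offset": [-75,-42,28],"angular": [0,0,0]},{"jaw": 0,"offset": [-98,-55,34],"angular": [0,0,0]},{"jaw": 0,"offset": [-98,-55,34],"angular": [0,0,0]},{"jaw": 0,"offset": [-98,-55,34],"angular": [0,0,0]}]}}

```text
clock: 1.35
position: [0.4616, 0.2597, 0.1202]
tool_rot: [-3.142, -0.001, 2.738]
contact_force: [0.6, -0.2, -0.3]
grip_width: 0.0855
grasp_force: 0.0
```

```bash
cat >> h.py <<'E'
RNG={'yel':((15,90,60),(34,255,255)),'red':((0,110,60),(8,255,255)),'blue':((105,60,50),(130,255,255))}
def wrist(k,z,save=None):
    s=ctrl.read_state(); im=ctrl.snapshot('wrist')[:,:,::-1].copy()
    if save: cv2.imwrite(save,im)
    m=cv2.inRange(cv2.cvtColor(im,cv2.COLOR_BGR2HSV),*RNG[k])
    for c in cv2.findContours(m,cv2.RETR_EXTERNAL,cv2.CHAIN_APPROX_NONE)[0]:
        if cv2.contourArea(c)<300: continue
        w=fisheye_cast(c[:,0].astype(float),z,s)[:,:2]
        p=c[:,0]; (x,y),r=cv2.minEnclosingCircle((w*1000).astype('f4')[:,None])
        print(k,'px',p.mean(0).round(),'world',round(x,1),round(y,1),'r',round(r,1),'bbox',w.min(0).round(4),w.max(0).round(4))
E
python3 - <<'E'
from h import *
wrist('yel',.018,'pics/w1.png'); goal((.462,.259,-.002))
E
```

```text
yel px [324. 240.] world 464.4 261.3 r 29.0 bbox [0.4358 0.2335] [0.4932 0.2889]
yel px [442. 112.] world 413.4 371.5 r 38.9 bbox [0.3761 0.3326] [0.45   0.4104]
yel px [248.  85.] world 345.4 256.5 r 38.1 bbox [0.3075 0.2195] [0.3827 0.2932]
offset [ -0.8  -0.9 122.5] pos [0.4616 0.2601 0.1205] rot [ 3.141 -0.     2.738] t 1.4
```

View pics/w1.png

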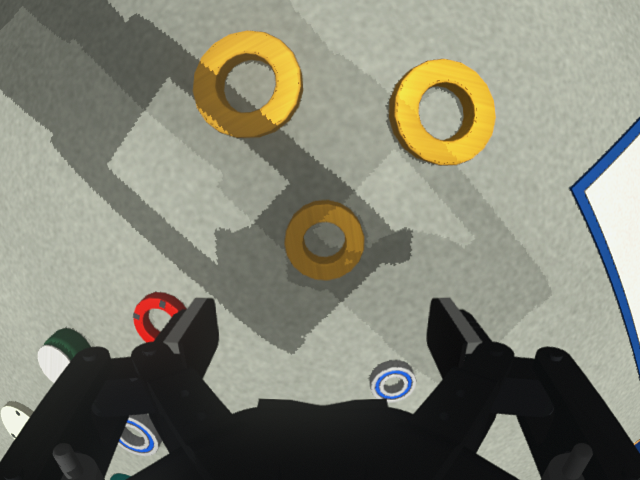

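The wrist view shows the small spacer at (324,240), between the open fingers, and nothing is in the way of the descent.

Request:
{"api": "arm_command", "payload": {"increments": [{"jaw": 0,"offset": [-1.6,1.1,45],"angular": [0,0,0]},{"jaw": 0,"offset": [-1.6,1.1,85],"angular": [0,0,0]},{"jaw": 0,"offset": [-1.6,1.1,110],"angular": [0,0,0]},{"jaw": 0,"offset": [-1.6,1.1,122],"angular": [0,0,0]},{"jaw": 0.1,"offset": [-1.6,1.1,122],"angular": [0,0,0]}]}}

```text
clock: 2.02
position: [0.4633, 0.2601, -0.0019]
tool_rot: [-3.141, -0.001, 2.739]
contact_force: [-0.4, 0.7, 0.4]
grip_width: 0.0767
grasp_force: 0.0
```

Request:
{"api": "arm_command", "payload": {"increments": [{"jaw": 0.6,"offset": [0,0,0],"angular": [0,0,0]},{"jaw": 0.6,"offset": [0,0,0],"angular": [0,0,0]},{"jaw": 0.6,"offset": [0,0,0],"angular": [0,0,0]},{"jaw": 0.6,"offset": [0,0,0],"angular": [0,0,0]},{"jaw": 0.6,"offset": [0,0,0],"angular": [0,0,0]}]}}

```text
clock: 2.65
position: [0.4652, 0.2604, 0.0004]
tool_rot: [3.14, 0.002, 2.738]
contact_force: [-2.3, -1.3, 6.7]
grip_width: 0.0539
grasp_force: 51.9
```

Request:
{"api": "arm_command", "payload": {"increments": [{"jaw": 0.6,"offset": [0,0,-15],"angular": [0,0,0]},{"jaw": 0.6,"offset": [0,0,-45],"angular": [0,0,0]},{"jaw": 0.6,"offset": [0,0,-85],"angular": [0,0,0]},{"jaw": 0.6,"offset": [0,0,-110],"angular": [0,0,0]},{"jaw": 0.6,"offset": [0,0,-115],"angular": [0,0,0]}]}}

```text
clock: 3.28
position: [0.4658, 0.2605, 0.1168]
tool_rot: [3.138, 0.004, 2.738]
contact_force: [0.5, -0.0, -2.0]
grip_width: 0.0539
grasp_force: 53.6
```

```bash
python3 - <<'E'
from h import *
s=ctrl.read_state(); print(s['grip_width'],s['grasp_force'],s['contact_force'])
wrist('yel',s['position'][2]+.016,'pics/w2.png'); goal((.554,-.2105,.13))
E
```

```text
0.05393961222398785 53.649221397936344 [ 0.5383273  -0.04054386 -2.03282511]
yel px [322. 313.] world 465.1 262.3 r 30.4 bbox [0.4355 0.2336] [0.4954 0.2897]
yel px [440. 106.] world 407.8 332.4 r 20.5 bbox [0.388  0.3119] [0.427  0.3527]
yel px [242.  78.] world 371.8 272.0 r 20.1 bbox [0.352  0.2523] [0.3916 0.2912]
offset [-266.8 -397.9  -14.7] pos [0.4651 0.2602 0.1157] rot [3.139e+00 3.000e-03 2.738e+00] t 3.325
```

View pics/w2.png

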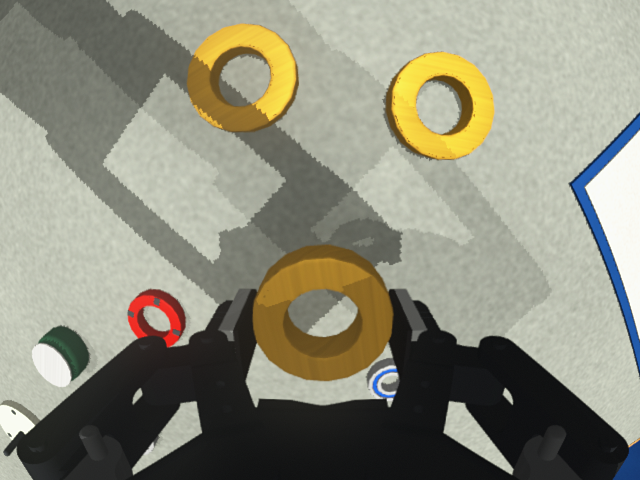

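The wrist view shows the spacer held level at (322,313), centred between the pads. I'm carrying it to the stand.

Request:
{"api": "arm_command", "payload": {"increments": [{"jaw": 0.6,"offset": [-20,-30,-5],"angular": [0,0,0]},{"jaw": 0.6,"offset": [-50,-75,-10],"angular": [0,0,0]},{"jaw": 0.6,"offset": [-80,-120,-15],"angular": [0,0,0]},{"jaw": 0.6,"offset": [-110,-165,-15],"angular": [0,0,0]},{"jaw": 0.6,"offset": [-140,-210,-15],"angular": [0,0,0]}]}}

```text
clock: 3.95
position: [0.5093, 0.01, 0.127]
tool_rot: [-3.141, -0.002, 2.738]
contact_force: [0.8, 1.2, -2.5]
grip_width: 0.0544
grasp_force: 53.7
```

Request:
{"api": "arm_command", "payload": {"increments": [{"jaw": 0.6,"offset": [-30,-45,0],"angular": [0,0,0]},{"jaw": 0.6,"offset": [-60,-90,0],"angular": [0,0,0]},{"jaw": 0.6,"offset": [-90,-130,0],"angular": [0,0,0]},{"jaw": 0.6,"offset": [-105,-155,0],"angular": [0,0,0]},{"jaw": 0.6,"offset": [-105,-155,0],"angular": [0,0,0]}]}}

```text
clock: 4.58
position: [0.5448, -0.1741, 0.1266]
tool_rot: [-3.141, -0.002, 2.735]
contact_force: [1.1, 0.5, -1.9]
grip_width: 0.0541
grasp_force: 53.7
```

```bash
python3 - <<'E'
from h import *
s=ctrl.read_state(); print(s['grip_width'],s['grasp_force'])
for n in('wrist','side'): cv2.imwrite(f'pics/{n}3.png',ctrl.snapshot(n)[:,:,::-1])
cv2.imwrite('pics/c3.png',np.hstack([cv2.imread('pics/wrist3.png')[60:480,120:520],cv2.imread('pics/side3.png')[60:480,240:640]]))
goal((.554,-.2105,.018))
E
```

```text
0.05410570919688396 53.72606188058853
offset [-24.  -32.1 108.8] pos [ 0.5449 -0.1717  0.1268] rot [ 3.141e+00 -3.000e-03  2.737e+00] t 4.675
```

View pics/c3.png

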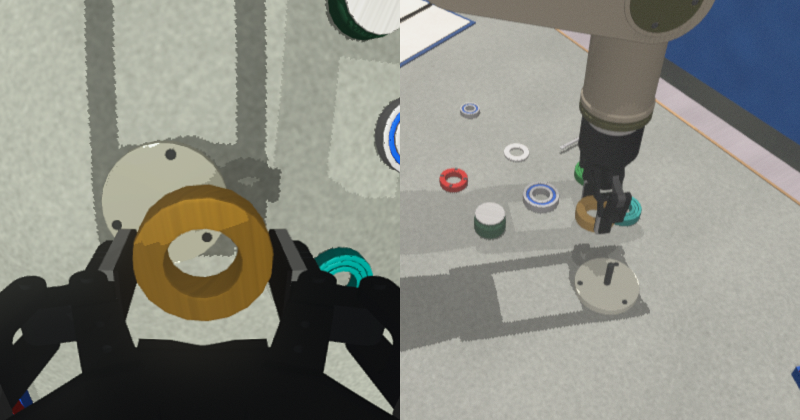

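The left half (wrist) shows the spacer held over the stand's edge. The right half (side) shows the stand at about (607,285), unmoved, about 40 mm short of the peg.

Request:
{"api": "arm_command", "payload": {"increments": [{"jaw": 0.6,"offset": [-16,-22,0],"angular": [0,0,0]},{"jaw": 0.6,"offset": [-24,-32,0],"angular": [0,0,0]},{"jaw": 0.6,"offset": [-24,-32,15],"angular": [0,0,0]},{"jaw": 0.6,"offset": [-24,-32,38],"angular": [0,0,0]},{"jaw": 0.6,"offset": [-24,-32,45],"angular": [0,0,0]}]}}

```text
clock: 5.3
position: [0.5534, -0.2091, 0.0802]
tool_rot: [3.141, -0.005, 2.738]
contact_force: [-0.9, -0.4, -2.6]
grip_width: 0.0543
grasp_force: 53.7
```

```bash
python3 - <<'E'
from h import *
for n in('wrist','side'): cv2.imwrite(f'pics/{n}4.png',ctrl.snapshot(n)[:,:,::-1])
cv2.imwrite('pics/c4.png',np.hstack([cv2.imread('pics/wrist4.png')[60:480,120:520],cv2.resize(cv2.imread('pics/side4.png')[200:410,340:540],None,fx=2,fy=2)]))
goal((.5543,-.2105,.013))
E
```

```text
offset [-0.6 -0.7 68.5] pos [ 0.5542 -0.2097  0.0815] rot [ 3.141e+00 -3.000e-03  2.738e+00] t 5.4
```

View pics/c4.png

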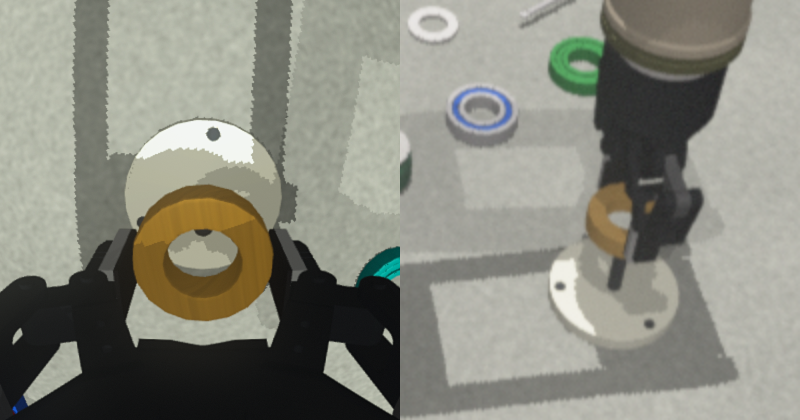

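```bash
python3 - <<'E'
from h import *
s=ctrl.read_state(); c=ctrl.get_calibration('wrist'); M=c['tool_from_camera'];T=tool(s)
for z in (.058,.053,.012):
    p=T.inv().apply(np.array([.5543,-.2105,z])-s['position']); q=M[:3,:3].T@(p-M[:3,3])
    th=np.arctan2(np.hypot(*q[:2]),q[2]); print(z,np.array([c['cx'],c['cy']])+c['fx']*th*q[:2]/np.hypot(*q[:2]))
print(fisheye_cast([(322,292)],.055,s))
im=cv2.imread('pics/wrist4.png'); g=im.min(2)
m=((g>115)*255).astype('u1')
# stand outer boundary, upper arc (top face z=.012)
p=np.array([(245,255),(247,230),(256,205),(275,188),(300,180),(333,179),(360,186),(385,205),(399,235)],float)
w=fisheye_cast(p,.012,s)[:,:2]; A=np.c_[2*w,np.ones(len(w))]; x=np.linalg.lstsq(A,(w**2).sum(1),rcond=None)[0]; print(x[:2],np.sqrt(x[2]+x[:2]@x[:2]))
E
```

```text
0.058 [317.73928409 283.52239718]
0.053 [317.84191963 279.67449199]
0.012 [318.52832889 254.16655661]
[[ 0.5605033  -0.21089046  0.055     ]]
[ 0.55557903 -0.20901188] 0.0478973053451626
```

The wrist half shows the peg tip inside the spacer's hole at about (202,232). Fitting the stand's rim gives r = 47.9 mm and a centre at (0.5556, -0.2090), so I can descend.

Request:
{"api": "arm_command", "payload": {"increments": [{"jaw": 0.6,"offset": [0,0,20],"angular": [0,0,0]},{"jaw": 0.6,"offset": [0,0,40],"angular": [0,0,0]},{"jaw": 0.6,"offset": [0,0,54],"angular": [0,0,0]},{"jaw": 0.6,"offset": [0,0,62],"angular": [0,0,0]},{"jaw": 0.6,"offset": [0,0,64],"angular": [0,0,0]}]}}

```text
clock: 6.02
position: [0.5549, -0.2109, 0.0185]
tool_rot: [3.142, -0.001, 2.738]
contact_force: [0.3, 0.9, -2.1]
grip_width: 0.054
grasp_force: 53.7
```

Request:
{"api": "arm_command", "payload": {"increments": [{"jaw": 0.6,"offset": [0,0,1],"angular": [0,0,0]},{"jaw": 0.6,"offset": [0,0,2],"angular": [0,0,0]},{"jaw": 0.6,"offset": [0,0,2.5],"angular": [0,0,0]},{"jaw": 0.6,"offset": [0,0,3],"angular": [0,0,0]},{"jaw": 0.6,"offset": [0,0,3],"angular": [0,0,0]}]}}

```text
clock: 6.65
position: [0.5553, -0.2111, 0.0163]
tool_rot: [-3.142, 0.0, 2.738]
contact_force: [-0.2, -0.1, -2.6]
grip_width: 0.0542
grasp_force: 53.7
```

Request:
{"api": "arm_command", "payload": {"increments": [{"jaw": 0.6,"offset": [0,0,1.5],"angular": [0,0,0]},{"jaw": 0.6,"offset": [0,0,2.5],"angular": [0,0,0]},{"jaw": 0.6,"offset": [0,0,3],"angular": [0,0,0]},{"jaw": 0.6,"offset": [0,0,3.5],"angular": [0,0,0]},{"jaw": 0.6,"offset": [0,0,3.5],"angular": [0,0,0]}]}}

```text
clock: 7.28
position: [0.5553, -0.211, 0.0127]
tool_rot: [3.142, -0.0, 2.738]
contact_force: [-0.2, 0.0, -2.3]
grip_width: 0.0543
grasp_force: 53.7
```

Request:
{"api": "arm_command", "payload": {"increments": [{"jaw": 0,"offset": [0,0,0],"angular": [0,0,0]},{"jaw": 0,"offset": [0,0,0],"angular": [0,0,0]},{"jaw": 0,"offset": [0,0,0],"angular": [0,0,0]},{"jaw": 0,"offset": [0,0,-30],"angular": [0,0,0]},{"jaw": 0,"offset": [0,0,-85],"angular": [0,0,0]}]}}

```text
clock: 7.9
position: [0.5531, -0.21, 0.0959]
tool_rot: [3.141, -0.006, 2.738]
contact_force: [1.2, 0.4, -0.2]
grip_width: 0.0855
grasp_force: 0.0
```

```bash
python3 - <<'E'
from h import *
goal((.580,-.0095,.10)); wrist('yel',.030)
E
```

```text
offset [ 54.1 195.   -3.7] pos [ 0.5531 -0.21    0.0959] rot [ 3.141 -0.006  2.738] t 7.9
yel px [322. 256.] world 555.0 -208.9 r 29.0 bbox [ 0.5264 -0.2371] [ 0.584  -0.1819]
```

Request:
{"api": "arm_command", "payload": {"increments": [{"jaw": 0,"offset": [10,35,-14],"angular": [0,0,0]},{"jaw": 0,"offset": [24,85,-14],"angular": [0,0,0]},{"jaw": 0,"offset": [38,140,-14],"angular": [0,0,0]},{"jaw": 0,"offset": [50,180,-14],"angular": [0,0,0]},{"jaw": 0,"offset": [54,195,-14],"angular": [0,0,0]}]}}

```text
clock: 8.57
position: [0.5825, -0.0082, 0.112]
tool_rot: [3.141, 0.0, 2.74]
contact_force: [-0.5, -0.1, 0.2]
grip_width: 0.0855
grasp_force: 0.0
```

```bash
python3 - <<'E'
from h import *
wrist('blue',.016); goal((.580,-.0095,.002))
E
```

```text
blue px [633. 427.] world 997.7 265.6 r 73.0 bbox [0.9311 0.2355] [1.0642 0.2958]
blue px [320. 239.] world 581.9 -7.8 r 25.6 bbox [ 0.5566 -0.0332] [0.6073 0.0175]
offset [  1.7  -2.8 109.9] pos [ 0.5826 -0.0077  0.1119] rot [3.141 0.    2.74 ] t 8.625
```

Request:
{"api": "arm_command", "payload": {"increments": [{"jaw": 0,"offset": [0,0,40],"angular": [0,0,0]},{"jaw": 0,"offset": [0,0,75],"angular": [0,0,0]},{"jaw": 0,"offset": [0,0,98],"angular": [0,0,0]},{"jaw": 0,"offset": [0,0,109],"angular": [0,0,0]},{"jaw": 0.1,"offset": [0,0,109],"angular": [0,0,0]}]}}

```text
clock: 9.25
position: [0.5818, -0.0113, 0.0023]
tool_rot: [-3.141, -0.001, 2.737]
contact_force: [-0.4, 0.3, 0.2]
grip_width: 0.0768
grasp_force: 0.0
```

Request:
{"api": "arm_command", "payload": {"increments": [{"jaw": 0.5,"offset": [0,0,0],"angular": [0,0,0]},{"jaw": 0.5,"offset": [0,0,0],"angular": [0,0,0]},{"jaw": 0.5,"offset": [0,0,0],"angular": [0,0,0]},{"jaw": 0.5,"offset": [0,0,0],"angular": [0,0,0]},{"jaw": 0.5,"offset": [0,0,0],"angular": [0,0,0]}]}}

```text
clock: 9.88
position: [0.5838, -0.0109, 0.0049]
tool_rot: [3.141, 0.003, 2.738]
contact_force: [-1.8, -1.0, 5.7]
grip_width: 0.0584
grasp_force: 56.6
```

Request:
{"api": "arm_command", "payload": {"increments": [{"jaw": 0.5,"offset": [0,0,-15],"angular": [0,0,0]},{"jaw": 0.5,"offset": [0,0,-45],"angular": [0,0,0]},{"jaw": 0.5,"offset": [0,0,-85],"angular": [0,0,0]},{"jaw": 0.5,"offset": [0,0,-115],"angular": [0,0,0]},{"jaw": 0.5,"offset": [0,0,-125],"angular": [0,0,0]}]}}

```text
clock: 10.5
position: [0.584, -0.0106, 0.1314]
tool_rot: [3.14, 0.005, 2.738]
contact_force: [-0.2, 0.2, -2.8]
grip_width: 0.0581
grasp_force: 56.9
```

```bash
python3 - <<'E'
from h import *
wrist('blue',ctrl.read_state()['position'][2]+.013,'pics/w5.png'); goal((.5550,-.2100,.13))
E
```

```text
blue px [  9. 457.] world 628.1 -309.6 r 60.6 bbox [ 0.5957 -0.3656] [ 0.651  -0.2535]
blue px [ 18. 416.] world 590.2 -233.6 r 28.7 bbox [ 0.5759 -0.2622] [ 0.5978 -0.205 ]
blue px [629. 437.] world 804.7 150.0 r 82.9 bbox [0.7276 0.1182] [0.8814 0.1817]
blue px [322. 305.] world 581.2 -7.6 r 25.1 bbox [ 0.5563 -0.0324] [0.606  0.0172]
blue px [617. 138.] world 563.1 140.8 r 8.0 bbox [0.5551 0.133 ] [0.571  0.1486]
offset [ -51.8 -194.7    1.2] pos [ 0.5838 -0.0106  0.1312] rot [3.14  0.004 2.738] t 10.55
```

View pics/w5.png

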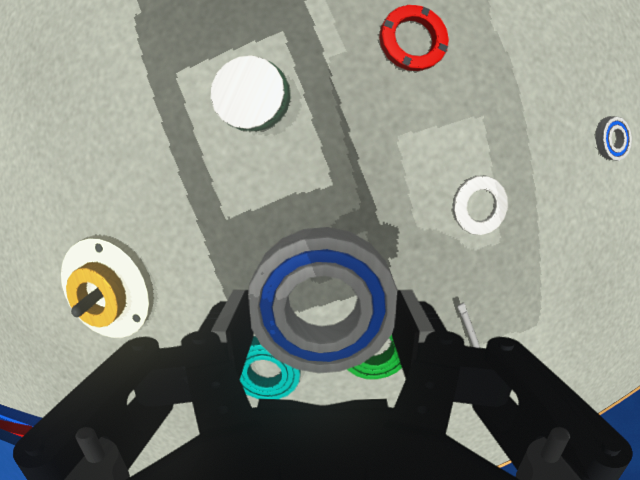

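The wrist view shows the blue-shielded bearing held level at (322,305). The spacer sits flat around the peg at (95,295).

Request:
{"api": "arm_command", "payload": {"increments": [{"jaw": 0.5,"offset": [-10,-35,0],"angular": [0,0,0]},{"jaw": 0.5,"offset": [-24,-85,0],"angular": [0,0,0]},{"jaw": 0.5,"offset": [-38,-140,0],"angular": [0,0,0]},{"jaw": 0.5,"offset": [-50,-180,0],"angular": [0,0,0]},{"jaw": 0.5,"offset": [-54,-196,0],"angular": [0,0,0]}]}}

```text
clock: 11.18
position: [0.5535, -0.2139, 0.1262]
tool_rot: [-3.141, -0.002, 2.735]
contact_force: [0.0, 0.4, -1.3]
grip_width: 0.0583
grasp_force: 57.0
```

Request:
{"api": "arm_command", "payload": {"increments": [{"jaw": 0.5,"offset": [0,0,5],"angular": [0,0,0]},{"jaw": 0.5,"offset": [0,0,20],"angular": [0,0,0]},{"jaw": 0.5,"offset": [0,0,32],"angular": [0,0,0]},{"jaw": 0.5,"offset": [0,0,36],"angular": [0,0,0]},{"jaw": 0.5,"offset": [0,0,36],"angular": [0,0,0]}]}}

```text
clock: 11.8
position: [0.5547, -0.2113, 0.0912]
tool_rot: [3.141, -0.001, 2.739]
contact_force: [0.3, 0.0, -1.6]
grip_width: 0.0587
grasp_force: 57.0
```

```bash
python3 - <<'E'
from h import *
wrist('blue',ctrl.read_state()['position'][2]+.011); goal((.5560,-.2110,.035))
E
```

```text
blue px [633. 459.] world 804.3 -34.4 r 51.4 bbox [ 0.7555 -0.0514] [ 0.8531 -0.0183]
blue px [322. 305.] world 552.7 -208.7 r 25.4 bbox [ 0.5277 -0.2338] [ 0.578  -0.1835]
offset [-0.6  0.9 56.8] pos [ 0.5551 -0.2116  0.0918] rot [ 3.142 -0.     2.738] t 11.85
```

Request:
{"api": "arm_command", "payload": {"increments": [{"jaw": 0.5,"offset": [-2,0,15],"angular": [0,0,0]},{"jaw": 0.5,"offset": [-2,0,35],"angular": [0,0,0]},{"jaw": 0.5,"offset": [-2,0,46],"angular": [0,0,0]},{"jaw": 0.5,"offset": [-2,0,52],"angular": [0,0,0]},{"jaw": 0.5,"offset": [-2,0,53],"angular": [0,0,0]}]}}

```text
clock: 12.48
position: [0.5564, -0.2126, 0.0381]
tool_rot: [3.142, -0.001, 2.738]
contact_force: [0.0, -0.3, -1.9]
grip_width: 0.0585
grasp_force: 57.0
```

Request:
{"api": "arm_command", "payload": {"increments": [{"jaw": 0.5,"offset": [0,0,1],"angular": [0,0,0]},{"jaw": 0.5,"offset": [0,0,2],"angular": [0,0,0]},{"jaw": 0.5,"offset": [0,0,3],"angular": [0,0,0]},{"jaw": 0.5,"offset": [0,0,3],"angular": [0,0,0]},{"jaw": 0.5,"offset": [0,0,3],"angular": [0,0,0]}]}}

```text
clock: 13.1
position: [0.5568, -0.2128, 0.0359]
tool_rot: [-3.142, 0.0, 2.738]
contact_force: [-0.7, -0.5, -2.5]
grip_width: 0.0587
grasp_force: 57.0
```

Request:
{"api": "arm_command", "payload": {"increments": [{"jaw": 0.5,"offset": [0,0,1],"angular": [0,0,0]},{"jaw": 0.5,"offset": [0,0,1.5],"angular": [0,0,0]},{"jaw": 0.5,"offset": [0,0,2],"angular": [0,0,0]},{"jaw": 0.5,"offset": [0,0,2],"angular": [0,0,0]},{"jaw": 0.5,"offset": [0,0,2],"angular": [0,0,0]}]}}

```text
clock: 13.72
position: [0.5569, -0.2128, 0.0349]
tool_rot: [-3.142, 0.0, 2.738]
contact_force: [-4.7, 2.3, 8.5]
grip_width: 0.0588
grasp_force: 58.0
```

Request:
{"api": "arm_command", "payload": {"increments": [{"jaw": 0,"offset": [0,0,0],"angular": [0,0,0]},{"jaw": 0,"offset": [0,0,0],"angular": [0,0,0]},{"jaw": 0,"offset": [0,0,0],"angular": [0,0,0]},{"jaw": 0,"offset": [0,0,-25],"angular": [0,0,0]},{"jaw": 0,"offset": [0,0,-75],"angular": [0,0,0]}]}}

```text
clock: 14.35
position: [0.5546, -0.2117, 0.1065]
tool_rot: [3.141, -0.006, 2.738]
contact_force: [0.9, -1.1, 0.6]
grip_width: 0.0858
grasp_force: 0.0
```

```bash
python3 - <<'E'
from h import *
wrist('blue',.046); goal((.4760,.1080,.11))
E
```

```text
blue px [119. 469.] world 682.9 -481.0 r 35.1 bbox [ 0.6631 -0.5148] [ 0.6951 -0.4473]
blue px [141. 443.] world 654.2 -423.0 r 25.5 bbox [ 0.6309 -0.4466] [ 0.6781 -0.4016]
blue px [322. 257.] world 555.1 -210.3 r 25.5 bbox [ 0.5299 -0.2357] [ 0.5806 -0.185 ]
offset [203.3 263.3   5.1] pos [ 0.5595 -0.214   0.1166] rot [-3.141  0.007  2.738] t 14.4
```

Request:
{"api": "arm_command", "payload": {"increments": [{"jaw": 0,"offset": [15,20,-10],"angular": [0,0,0]},{"jaw": 0,"offset": [48,63,-10],"angular": [0,0,0]},{"jaw": 0,"offset": [82,108,-10],"angular": [0,0,0]},{"jaw": 0,"offset": [116,153,-10],"angular": [0,0,0]},{"jaw": 0,"offset": [150,197,-5],"angular": [0,0,0]}]}}

```text
clock: 15.02
position: [0.4962, 0.0289, 0.1143]
tool_rot: [3.141, 0.002, 2.737]
contact_force: [1.1, 0.2, 0.5]
grip_width: 0.0854
grasp_force: 0.0
```

Request:
{"api": "arm_command", "payload": {"increments": [{"jaw": 0,"offset": [25,33,0],"angular": [0,0,0]},{"jaw": 0,"offset": [43,56,0],"angular": [0,0,0]},{"jaw": 0,"offset": [50,66,0],"angular": [0,0,0]},{"jaw": 0,"offset": [50,66,0],"angular": [0,0,0]},{"jaw": 0,"offset": [50,66,0],"angular": [0,0,0]}]}}

```text
clock: 15.65
position: [0.4766, 0.1067, 0.1138]
tool_rot: [-3.141, 0.0, 2.737]
contact_force: [-0.2, -0.6, 0.6]
grip_width: 0.0853
grasp_force: 0.0
```

```bash
python3 - <<'E'
from h import *
wrist('red',.014); goal((.476,.1080,.002))
E
```

```text
red px [324. 240.] world 477.0 108.6 r 25.6 bbox [0.4515 0.0835] [0.5026 0.1332]
offset [  1.1   1.1 111.8] pos [0.4766 0.1066 0.1138] rot [-3.141  0.     2.737] t 15.7
```

Request:
{"api": "arm_command", "payload": {"increments": [{"jaw": 0,"offset": [0.5,1.5,40],"angular": [0,0,0]},{"jaw": 0,"offset": [0.5,1.5,75],"angular": [0,0,0]},{"jaw": 0,"offset": [0.5,1.5,99],"angular": [0,0,0]},{"jaw": 0,"offset": [0.5,1.5,110],"angular": [0,0,0]},{"jaw": 0.1,"offset": [0.5,1.5,110],"angular": [0,0,0]}]}}

```text
clock: 16.32
position: [0.476, 0.1087, 0.0034]
tool_rot: [-3.141, -0.001, 2.737]
contact_force: [0.4, -0.1, 0.4]
grip_width: 0.0766
grasp_force: 0.0
```

Request:
{"api": "arm_command", "payload": {"increments": [{"jaw": 0.65,"offset": [0,0,0],"angular": [0,0,0]},{"jaw": 0.65,"offset": [0,0,0],"angular": [0,0,0]},{"jaw": 0.65,"offset": [0,0,0],"angular": [0,0,0]},{"jaw": 0.65,"offset": [0,0,0],"angular": [0,0,0]},{"jaw": 0.65,"offset": [0,0,0],"angular": [0,0,0]}]}}

```text
clock: 16.95
position: [0.4776, 0.1093, 0.0059]
tool_rot: [3.141, 0.002, 2.738]
contact_force: [-4.4, -2.0, 10.9]
grip_width: 0.0473
grasp_force: 49.6
```

Request:
{"api": "arm_command", "payload": {"increments": [{"jaw": 0.65,"offset": [0,0,-15],"angular": [0,0,0]},{"jaw": 0.65,"offset": [0,0,-45],"angular": [0,0,0]},{"jaw": 0.65,"offset": [0,0,-85],"angular": [0,0,0]},{"jaw": 0.65,"offset": [0,0,-115],"angular": [0,0,0]},{"jaw": 0.65,"offset": [0,0,-125],"angular": [0,0,0]}]}}

```text
clock: 17.58
position: [0.4781, 0.1095, 0.1322]
tool_rot: [3.139, 0.005, 2.738]
contact_force: [0.3, -0.3, -0.9]
grip_width: 0.0469
grasp_force: 51.5
```

```bash
python3 - <<'E'
from h import *
wrist('red',ctrl.read_state()['position'][2]+.011,'pics/w6.png'); goal((.5555,-.2110,.13))
E
```

```text
red px [324. 309.] world 476.2 111.7 r 25.9 bbox [0.4509 0.0871] [0.502  0.1358]
offset [-197.2 -264.3    2.2] pos [0.478  0.1095 0.1321] rot [3.139 0.004 2.738] t 17.625
```

View pics/w6.png

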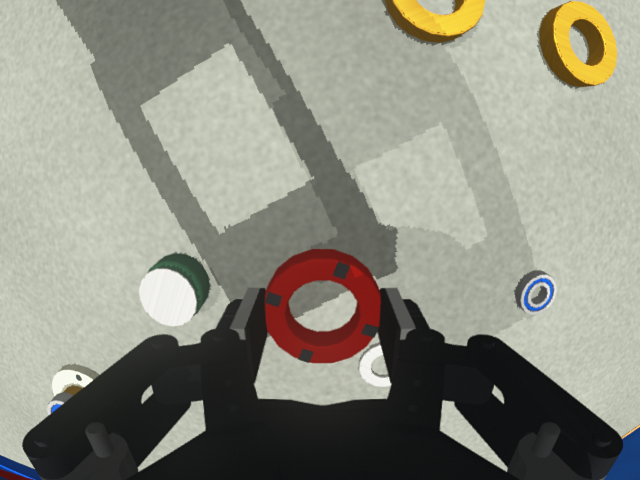

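The wrist view shows the red collar held level at (324,309), centred between the pads.

Request:
{"api": "arm_command", "payload": {"increments": [{"jaw": 0.65,"offset": [-15,-20,0],"angular": [0,0,0]},{"jaw": 0.65,"offset": [-48,-64,0],"angular": [0,0,0]},{"jaw": 0.65,"offset": [-82,-109,0],"angular": [0,0,0]},{"jaw": 0.65,"offset": [-116,-154,0],"angular": [0,0,0]},{"jaw": 0.65,"offset": [-150,-200,0],"angular": [0,0,0]}]}}

```text
clock: 18.25
position: [0.5351, -0.135, 0.1273]
tool_rot: [3.141, -0.002, 2.738]
contact_force: [1.7, -0.3, -1.2]
grip_width: 0.047
grasp_force: 51.5
```

Request:
{"api": "arm_command", "payload": {"increments": [{"jaw": 0.65,"offset": [-25,-33,0],"angular": [0,0,0]},{"jaw": 0.65,"offset": [-42,-56,0],"angular": [0,0,0]},{"jaw": 0.65,"offset": [-48.5,-65,8],"angular": [0,0,0]},{"jaw": 0.65,"offset": [-48.5,-65,25],"angular": [0,0,0]},{"jaw": 0.65,"offset": [-48.5,-65,30],"angular": [0,0,0]}]}}

```text
clock: 18.88
position: [0.553, -0.2104, 0.0957]
tool_rot: [3.141, -0.005, 2.739]
contact_force: [0.1, 0.0, -1.0]
grip_width: 0.0472
grasp_force: 51.5
```

```bash
python3 - <<'E'
from h import *
ctrl.snapshot('top')
wrist('red',ctrl.read_state()['position'][2]+.008); goal((.5565,-.2120,.052))
E
```

```text
red px [319. 308.] world 552.8 -208.5 r 26.3 bbox [ 0.5269 -0.234 ] [ 0.5787 -0.1842]
offset [-3.3 -0.1 44.9] pos [ 0.5536 -0.2107  0.0969] rot [ 3.141e+00 -3.000e-03  2.739e+00] t 18.975
```

Request:
{"api": "arm_command", "payload": {"increments": [{"jaw": 0.65,"offset": [-2,-0.5,10],"angular": [0,0,0]},{"jaw": 0.65,"offset": [-2,-0.5,25],"angular": [0,0,0]},{"jaw": 0.65,"offset": [-2,-0.5,36],"angular": [0,0,0]},{"jaw": 0.65,"offset": [-2,-0.5,41],"angular": [0,0,0]},{"jaw": 0.65,"offset": [-2,-0.5,43],"angular": [0,0,0]}]}}

```text
clock: 19.6
position: [0.5561, -0.2136, 0.0553]
tool_rot: [3.142, -0.001, 2.738]
contact_force: [0.9, 0.6, -0.3]
grip_width: 0.0473
grasp_force: 51.5
```

Request:
{"api": "arm_command", "payload": {"increments": [{"jaw": 0.65,"offset": [0,0,0.5],"angular": [0,0,0]},{"jaw": 0.65,"offset": [0,0,1],"angular": [0,0,0]},{"jaw": 0.65,"offset": [0,0,1.5],"angular": [0,0,0]},{"jaw": 0.65,"offset": [0,0,2],"angular": [0,0,0]},{"jaw": 0.65,"offset": [0,0,2],"angular": [0,0,0]}]}}

```text
clock: 20.23
position: [0.5563, -0.2137, 0.0538]
tool_rot: [3.142, -0.0, 2.738]
contact_force: [-0.4, -0.5, -0.2]
grip_width: 0.0469
grasp_force: 51.5
```

Request:
{"api": "arm_command", "payload": {"increments": [{"jaw": 0.65,"offset": [0,0,0.5],"angular": [0,0,0]},{"jaw": 0.65,"offset": [0,0,1],"angular": [0,0,0]},{"jaw": 0.65,"offset": [0,0,1.5],"angular": [0,0,0]},{"jaw": 0.65,"offset": [0,0,2],"angular": [0,0,0]},{"jaw": 0.65,"offset": [0,0,2],"angular": [0,0,0]}]}}

```text
clock: 20.85
position: [0.5564, -0.2137, 0.052]
tool_rot: [3.142, 0.0, 2.738]
contact_force: [-1.0, 1.3, 2.4]
grip_width: 0.047
grasp_force: 51.9
```

Request:
{"api": "arm_command", "payload": {"increments": [{"jaw": 0,"offset": [0,0,0],"angular": [0,0,0]},{"jaw": 0,"offset": [0,0,0],"angular": [0,0,0]},{"jaw": 0,"offset": [0,0,0],"angular": [0,0,0]},{"jaw": 0,"offset": [0,0,-25],"angular": [0,0,0]},{"jaw": 0,"offset": [0,0,-75],"angular": [0,0,0]}]}}

```text
clock: 21.48
position: [0.5543, -0.2127, 0.1246]
tool_rot: [3.141, -0.006, 2.738]
contact_force: [0.4, 0.1, 0.2]
grip_width: 0.0854
grasp_force: 0.0
```

Request:
{"api": "arm_command", "payload": {"increments": [{"jaw": 0,"offset": [10,20,-20],"angular": [0,0,0]},{"jaw": 0,"offset": [20,50,-40],"angular": [0,0,0]},{"jaw": 0,"offset": [30,90,-40],"angular": [0,0,0]},{"jaw": 0,"offset": [30,110,-40],"angular": [0,0,0]},{"jaw": 0,"offset": [30,110,-40],"angular": [0,0,0]}]}}

```text
clock: 22.1
position: [0.5723, -0.0997, 0.1665]
tool_rot: [-3.141, -0.0, 2.74]
contact_force: [-0.4, 0.1, 0.1]
grip_width: 0.0857
grasp_force: 0.0
```

```bash
python3 - <<'E'
from h import *
wrist('red',.060); im=ctrl.snapshot('side')[:,:,::-1]
cv2.imwrite('pics/s7.png',cv2.resize(im[260:400,360:540],None,fx=4,fy=4))
E
```

```text
red px [178. 274.] world 556.4 -210.4 r 27.1 bbox [ 0.533  -0.2372] [ 0.5819 -0.1833]
```

View pics/s7.png

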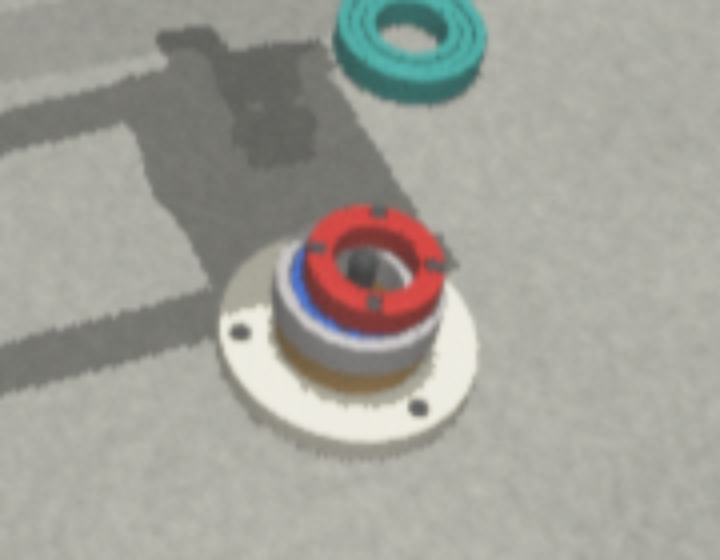

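The side view shows the collar flat on the bearing with the peg tip inside its hole at (362,265), and the bearing flat on the spacer. I'll check the collar's height and tilt numerically, then hand in.

```bash
python3 - <<'E'
from h import *
t=np.linspace(0,2*np.pi,90)
for n in('side','top'):
    im=ctrl.snapshot(n)[:,:,::-1].copy(); m=cv2.inRange(cv2.cvtColor(im,cv2.COLOR_BGR2HSV),*RNG['red'])
    cs=cv2.findContours(m,cv2.RETR_EXTERNAL,cv2.CHAIN_APPROX_NONE)[0]
    c=ctrl.get_calibration(n); Rc=R.from_euler('xyz',c['attitude'])
    P=np.vstack([np.c_[.556+.025*np.cos(t),-.2105+.025*np.sin(t),0*t+z] for z in(.046,.060)])
    q=Rc.inv().apply(P-c['xyz']); uv=q[:,:2]/q[:,2:]*c['fx']+[c['cx'],c['cy']]
    print(n,'predicted',uv.min(0).round(1),uv.max(0).round(1),[cv2.boundingRect(k) for k in cs if cv2.contourArea(k)>150])
s=ctrl.read_state();print(s['clock'],s['contact_force'])
E
```

```text
side predicted [432.6 308.9] [469.1 342.5] [(437, 311, 34, 32)]
top predicted [451.3 211.1] [481.6 239.8] [(455, 220, 28, 20), (610, 61, 27, 36)]
22.3 [-0.21611461  0.69421889  0.75815258]
```

```bash
python3 -c "
from cell import ctrl
print(ctrl.job_done())"
```

```text
the job is handed in; nothing more can be done
None
```

The brass spacer, large blue bearing and red collar are stacked on the peg in that order, all released with the gripper clear, and I handed the job in at about 22 s; the hand-in returned no verdict.

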